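Roll the clamp strips home and park the roller

TASK

Roll the aluminium roller along the grey jig board over the two brass clamp strips so that its pressure, with the robot bearing down on top of it just hard enough, pushes both strips fully home, flush with the board, the strip nearer to it first; then roll it on and leave it lying still on the paper tape line, square to the board. Roll it only by bearing on its outside: do not grip, lift or drag it, never press it harder than about 20 N, never touch the strips with the gripper, and leave the other things on the bench alone.

Things in the scene. Friction and masses are not known exactly. Their poses are not given: they have to be found in the camera images.
- jig: Grey plastic jig board fixed on the bench, 300 x 180 mm (x, y), level, packed up to a different height each time: its top face stands 13 to 23 mm above the bench. Origin on its middle, 18 mm below its top face. The roller has to travel along the board's +x. Two brass strips cross it at x = -40 mm (strip a) and x = 0 (strip b).
- strip_a (a joint): Depth of the first brass clamp strip (10 mm along the board's x, 90 mm along its y) at board x = -40 mm: 0 = standing 3 mm proud of the board, 0.003 = flush. Slides straight down, with a stiff dry friction of about 18 N and no spring: it stays where it is pushed. It may start up to 0.6 mm down. The roller alone is too light; rolling it across with a steady 15 to 20 N on its top pushes it home.
- strip_b (a joint): The same for the second strip, at board x = 0. Where the roller meets the proud edge of a strip it may hang back and slip, and then needs another push.
- line: White paper tape stuck flat across the board, 6 mm wide along the board's x and as long as the board is wide, beyond strip b (26 to 36 mm from it, middle to middle); its origin is at the middle of the tape, level with the board's top, its axes parallel to the board's. It is the line on which the roller must stop.
- roller: Loose aluminium roller, 50 mm diameter, 120 mm long, 0.36 to 0.56 kg. Origin at the middle of its axis, which is its own y; it turns about y as it rolls. It starts lying across the board, 60 to 78 mm from the board's middle on the -x side, up to about 5 mm off the board's centre line, nearly square to it. A flat thing pressing on its top and moved along carries it along at half that thing's speed.
- jar: Lidded jar, 60 mm across, 85 mm tall, a bystander. Origin under its base.
- driver: Screwdriver lying on the bench, 160 mm long, a bystander. Origin under it.
- tray: White open tray, 130 x 100 x 35 mm, a bystander. Origin under its base.
Not all that is in view belongs to the job. What is shaped like the roller but brown or red is not meant.

How it is judged:
By the outcome, as a careful person would: the job done as asked, in the order asked, and still so for the second after the job is handed in, with the robot touching nothing.
It also fails if it takes over 72 s, if anything falls off the work surface, if the arm or the gripper's body presses on something with over 40 N, if the wrist force passes 120 N, or if a joint passes its speed limit or range.

ROBOT

A 7-joint arm with a two-finger parallel gripper is mounted at the origin on the work surface. World frame = base frame: x ahead of the robot, y to its left, z up, the work surface at z = 0. Lengths are in mm, angles in rad, forces in N, time in s.
With the tool pointing down it reaches from about 425 to 825 mm from the base axis. Payload 3.6 kg.
Tool frame: the origin (TCP) lies between the finger pads; the fingertips stand 19 mm ahead of it and the grasp point (between the pads) is the TCP; y points along the fingers, z is the direction in which the jaws open and shut, and the axes are right-handed (so a half turn about y gives the same grasp; the last joint's range is limited). The gripper opens to 85 mm and grips with 20 to 120 N. Pads are 22 mm wide; open, the fingers measure 114 mm over their backs; the gripper's body (76 mm by 85 mm) begins 54 mm behind the grasp point. The pads swing forward as they close: fully open they stand 13 mm farther back than shut.
Start: joints at [-1.188, 0.615, -0.013, 1.423, 0.008, 1.103, -0.04], TCP at [258.346, 596.424, 250.297] pointing down, gripper open.
Joint ranges: [-3.12, 3.12], [-0.3, 2.06], [-1.34, 1.32], [0.26, 2.42], [-1.36, 4.5], [0.01, 1.98], [-2.84, 2.84]. Speed limits (rad/s): [2.79, 2.79, 3.14, 3.14, 3.14, 3.14, 3.14].

INTERFACE

Orientations are given as a unit quaternion [x, y, z, w].
In Python, from station import r gives the robot as it stands.
- The arm moves only by the tool jog_arm, never from a script. Its arguments are lists of equal length, an entry for each row: "translation": the shift along the tool's x, y, z in mm, a list of three; "delta_rot": the turn, a rotation vector about the tool's x, y, z in degrees, a list of three; "grip": the gripper command: -1 is shut, 1 is fully open, values between are in proportion. A call has exactly 5 rows; each row is the pose to reach, as a shift and turn from the pose commanded when the call began, along the tool's axes at that moment; what a row does not reach only later rows make up. A row lasts 1/10 s, in which the tool goes at most 50 mm and 8.59 degrees, less where a joint would pass 70% of its speed; a pose out of reach is approached as far as the arm can. A call with a gripper value outside its range is refused whole. The fingers move at their own pace and stop on an object; the grip force is fixed at half the most. Time passes only in rows, so rows that repeat a pose let the fingers close, or fill a call up. It gives the time, the measured TCP pose, the force and the opening at its end, in the units of the state.
- r.observe(): the state, without advancing time (a new reading comes with each control period).
- r.capture(name): name is "side" or "top"; returns the picture (480x640x3 uint8, red, green, blue); there is no depth.
- r.calibration(name): a dict with "fovy" (degrees; the focal length in pixels is half the picture's height over the tangent of half this angle, whatever the lens; pixels are square), "cx", "cy" (the principal point, pixels), "distortion" ([k1, k2, p1, p2, k3] as OpenCV has them; the pictures are not rectified), "position" and "rotation" of the camera in the world. Camera axes: x right, y down, z forward; pixel columns grow to the right and rows downward; lengths in mm; the calibration is good to about 2 mm. A picture is of the moment at which its call begins. calibration takes no time and is no camera call.
- r.job_done(): hands the job in, once; it reports no verdict.
Trained networks look in the newest picture that a camera, given by its name, has taken for a name from the list of things; names that differ only in an ending like _2 or _b are one class to them, and where a whole thing is asked for, a point or a joint stands for the part that bears it (a point fixed in the world has none). Each returns a list of dicts, best first, with "p" (0 to 1); they miss things now and then, are a little off and sometimes report something else, mostly with a low value. They report only what shows in the picture. A call takes as long as a camera call. They do not tell look-alikes from the thing itself.
- r.silhouettes(name, camera): "mask" (480x640 bool, what is visible of it) and "rect" ([centre column, centre row, width, height] in pixels, round what is visible of it).
The state is a dict: "clock": time; "joints": joint angles; "joint_vel": joint speeds; "effort": joint torques, N m; "eef_pos": TCP position; "eef_rot": TCP orientation; "contact_force": force on the tool from outside, world axes, zero at the start; "ft_torque": the same for the moment, N m; "width": finger opening in mm.
Only numpy, scipy, OpenCV 4.12 (cv2) and the standard library are available. Lean on these libraries where they do the work, as an engineer would, in place of code of your own. Each camera call takes 0.05 s, during which the arm holds its last target. There are 200 camera calls.

## Working session

There is one attempt and no reset: what is moved stays moved. The work goes in short steps, Python scripts to look and compute and a tool call to move; the robot and the scene stay as the last step left them, time stands still between calls to the robot, and variables do not carry over. Pictures are saved under pics/ and viewed, on a budget of 10 in all, crops included, one or two more only if the job needs it, and the job is handed in when it is done.

Besides the shell and the picture viewer there is one more tool, called after ">>>" in YAML: its name, and indented under it one key for each argument. jog_arm: Moves the arm, as the interface text tells. Its arguments: {"type":"object","properties":{"translation":{"type":"array"},"delta_rot":{"type":"array"},"grip":{"type":"array"}},"required":["translation","delta_rot","grip"]}

```bash
mkdir -p pics; ls
python3 - <<'E'
from station import r
import cv2,numpy as np
s=r.observe()
for k,v in s.items(): print(k,np.round(v,3))
ims=[]
for c in("side","top"):
    k=r.calibration(c); print(c,k)
    im=r.capture(c); cv2.imwrite(f"pics/{c}0.png",im[:,:,::-1])
    for n in("roller","jig","strip_a","line"):
        for d in r.silhouettes(n,c)[:4]: print(c,n,round(d["p"],2),np.round(d["rect"],1),d["mask"].sum())
print(r.observe()["clock"])
E
```

```text
pics
clock 0.0
joints [-1.188  0.616 -0.013  1.425  0.008  1.103 -0.04 ]
joint_vel [-0.     0.001 -0.     0.001 -0.001 -0.001 -0.   ]
effort [ 0.0000e+00 -4.6921e+01  2.5900e-01 -1.7103e+01  1.0000e-02  1.0000e-02
  0.0000e+00]
eef_pos [258.083 595.766 249.113]
eef_rot [ 0.693 -0.144  0.143 -0.691]
contact_force [-0.181 -0.485  0.437]
ft_torque [-0.054 -0.018  0.009]
width 85.426
side {'fovy': 54.22673209690314, 'cx': 317.91098467706803, 'cy': 240.45144554011574, 'distortion': array([-0.10649588,  0.        ,  0.        ,  0.        ,  0.        ]), 'position': array([ 125.83356965, -587.70107307,  610.68993568]), 'rotation': array([ 0.84212554, -0.28183585,  0.15581251, -0.43256859])}
side roller 0.91 [297.4 277.1  66.5  35.5] 1679
side roller 0.87 [424.5 308.4  61.7  54.4] 1696
side roller 0.3 [293.4 274.8 115.8 106.7] 6767
side jig 0.71 [294.  273.6 115.3 106.3] 6995
side line 0.68 [282.7 256.9  80.8   9.3] 173
top {'fovy': 48.9561551241831, 'cx': 313.68771884565655, 'cy': 241.4471315141121, 'distortion': array([-0.01534224,  0.        ,  0.        ,  0.        ,  0.        ]), 'position': array([ 517.12667756,   21.87741521, 1096.13105101]), 'rotation': array([-0.69881712,  0.71436845, -0.02944278,  0.02157481])}
top roller 0.97 [326.6 277.4  46.5  64.9] 1505
top roller 0.93 [426.7 203.9  30.6  57.7] 1483
top roller 0.59 [430.7 322.4  61.2  46.9] 1546
top jig 0.84 [294.9 265.9 167.7 127.2] 10837
top strip_a 0.71 [294.8 266.6  18.4  44.2] 178
top strip_a 0.64 [312.6 272.4  19.   38.8] 92
top line 0.66 [283.3 260.6  28.6  81.6] 191
0.5
```

View pics/top0.png

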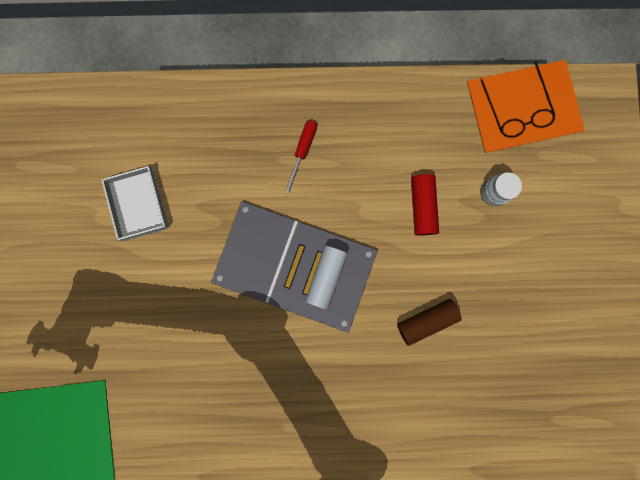

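View pics/side0.png

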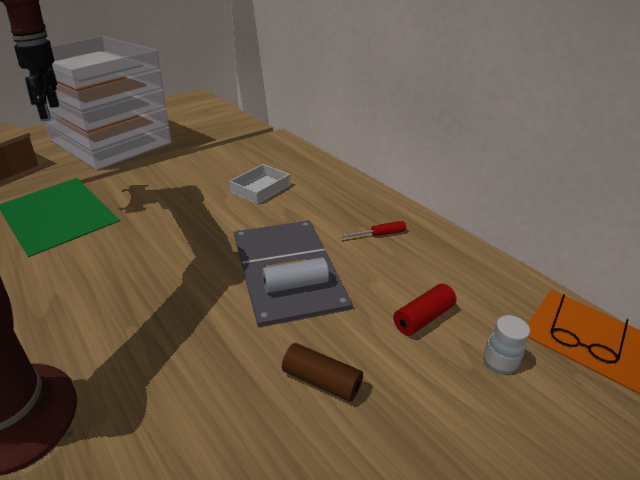

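Run:
```python
import cv2,numpy as np
a=cv2.imread("pics/top0.png")[190:350,200:400]
cv2.imwrite("pics/crop0.png",cv2.resize(a,None,fx=4,fy=3.75*4/3.75*0.9375,interpolation=cv2.INTER_CUBIC))
from scipy.spatial.transform import Rotation as R
print(R.from_quat([0.693,-0.144,0.143,-0.691]).as_matrix().round(3))
```

```text
[[ 0.918 -0.002  0.398]
 [-0.398 -0.002  0.918]
 [-0.001 -1.    -0.003]]
```

View pics/crop0.png

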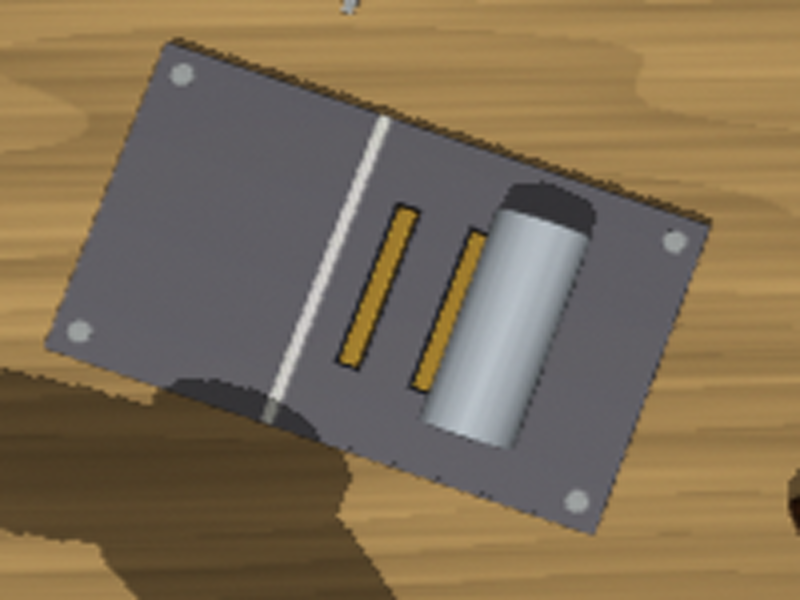

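The roller meant is the silvery one on the board at top-picture (327,277). The red cylinder (426,204) and the brown one (430,322) are look-alikes lying on the bench. The crop confirms the aluminium colour and shows strip b at (295,267), strip a partly behind the roller at (313,272), and the tape at (283,261). Board +x therefore points left in the picture.

```bash
cat > h.py <<'E'
import cv2,numpy as np
from scipy.optimize import minimize
from scipy.spatial.transform import Rotation as R
from station import r
C={}
for c in("side","top"):
    k=r.calibration(c); f=240/np.tan(np.radians(k["fovy"]/2))
    M=R.from_quat(k["rotation"]).as_matrix()
    C[c]=(np.array([[f,0,k["cx"]],[0,f,k["cy"]],[0,0,1]]),k["distortion"],M,k["position"])
def proj(c,P):
    K,D,M,t=C[c]
    return cv2.projectPoints(np.asarray(P,float),cv2.Rodrigues(M.T)[0],-M.T@t,K,D)[0][:,0]
def plane(c,uv,z):
    K,D,M,t=C[c]
    n=cv2.undistortPoints(np.asarray(uv,float).reshape(-1,1,2),K,D)[:,0]
    d=np.c_[n,np.ones(len(n))]@M.T
    return (t+d*((z-t[2])/d[:,2])[:,None])[:,:2]
def rot(a): return np.array([[np.cos(a),-np.sin(a)],[np.sin(a),np.cos(a)]])
def box(x,y,a,h):
    q=np.array([[-150,-90],[150,-90],[150,90],[-150,90]])@rot(a).T+[x,y]
    return np.r_[np.c_[q,[h]*4],np.c_[q,[max(h-18,0)]*4]]
def cyl(x,y,a,z):
    t=np.linspace(0,2*np.pi,40); o=[]
    for s in(-60,60):
        q=np.c_[25*np.cos(t),0*t+s]@rot(a).T+[x,y]; o.append(np.c_[q,z+25*np.sin(t)])
    return np.vstack(o)
def hull(m):
    m=m.astype(np.uint8); n,l,s,_=cv2.connectedComponentsWithStats(m)
    m=(l==1+s[1:,4].argmax()).astype(np.uint8)
    p=cv2.convexHull(np.argwhere(m)[:,::-1].astype(np.int32)); return cv2.fillConvexPoly(m*0,p,1)
def render(c,P):
    p=cv2.convexHull(proj(c,P).astype(np.float32))
    m=np.zeros((1920,2560),np.uint8)
    cv2.fillConvexPoly(m,np.round((p+.5)*64-8).astype(np.int32),255,shift=4)
    return cv2.resize(m,(640,480),interpolation=cv2.INTER_AREA)/255.
def fit(shape,masks,x0,step):
    def loss(p):
        return sum(np.abs(render(c,shape(p))-m).sum()/m.sum() for c,m in masks.items())
    S=np.array([x0]+[np.array(x0)+np.eye(len(x0))[i]*step[i] for i in range(len(x0))])
    o=minimize(loss,x0,method="Nelder-Mead",options=dict(initial_simplex=S,xatol=.01,fatol=1e-5,maxiter=250))
    return o.x,o.fun
def pick(name,c,near,rad=40):
    d=[d for d in r.silhouettes(name,c) if np.hypot(*(np.array(d["rect"][:2])-near))<rad]
    return d[0]["mask"] if d else None
E
cat > m0.py <<'E'
from h import *
for c in C: r.capture(c)
J={"top":hull(pick("jig","top",(295,266))),"side":hull(pick("jig","side",(294,273)))}
a0=np.arctan2(*(plane("top",[[228,240]],18)-plane("top",[[363,290]],18))[0][::-1])
c0=plane("top",[[295,266]],18)[0]
for ms in(J,{"top":J["top"]}):
    j,e=fit(lambda p:box(*p),ms,[*c0,a0,18],[5,5,.05,4]); print("jig",j.round(3),e)
    if len(ms)==2: jb=j
h=jb[3]
RM={"top":pick("roller","top",(327,277),12),"side":pick("roller","side",(297,277),12)}
for ks in(("top",),("side",),("top","side")):
    p,e=fit(lambda p:cyl(p[0],p[1],p[2],h+25),{k:hull(RM[k]) for k in ks},[*plane("top",[[327,277]],43)[0],jb[2],],[5,5,.05])
    print("roller",ks,p.round(3),"board",(rot(-jb[2])@(p[:2]-jb[:2])).round(2),"dyaw deg",np.degrees(p[2]-jb[2]).round(2),e)
im=r.capture("top").astype(int)
near=cv2.dilate(pick("line","top",(283,261)).astype(np.uint8),np.ones((5,5)))
w=np.argwhere((im.min(2)>150)&(near>0))[:,::-1]
q=(plane("top",w,h)-jb[:2])@rot(-jb[2]).T
print("line",len(w),q.mean(0),np.polyfit(q[:,1],q[:,0],1))
br=np.argwhere((im[:,:,0]-im[:,:,2]>70)&(J["top"]>0)&(im[:,:,0]>120))[:,::-1]
q=(plane("top",br,h)-jb[:2])@rot(-jb[2]).T
q=q[np.abs(q[:,1])<60]; b=q[np.abs(q[:,0])<12]; print("b",b.mean(0),len(b),np.polyfit(b[:,1],b[:,0],1)); 
a=q[np.abs(q[:,0]+40)<12]; print("a",a.min(0),a.max(0),len(a))
np.save("jig.npy",jb)
E
python3 m0.py
```

```text
jig [546.631  47.65    1.198  11.696] 0.7239353851733501
jig [544.395  45.205   1.209 -12.168] 0.6832028199120319
roller ('top',) [520.814 -12.834   1.22 ] board [-65.73   2.03] dyaw deg 1.22 0.07064360428026335
roller ('side',) [524.429 -14.432   1.214] board [-65.9   -1.92] dyaw deg 0.9 0.04360802596096714
roller ('top', 'side') [522.124 -13.683   1.213] board [-66.05   0.5 ] dyaw deg 0.85 0.13619934333291497
line 234 [31.00965471 -3.82088623] [-2.88221833e-03  3.09986421e+01]
b [2.43772258 2.05555769] 178 [-4.31962053e-04  2.43861051e+00]
a [-41.41266923 -42.08838897] [-33.46598847  46.04648449] 160
```

```bash
python3 - <<'E'
s=open('h.py').read()
s=s.replace("m=m.astype(np.uint8); n,l","m=cv2.morphologyEx(m.astype(np.uint8),cv2.MORPH_CLOSE,np.ones((9,9))); n,l")
open('h.py','w').write(s)
E
python3 m0.py
```

```text
jig [546.521  48.778   1.202  14.924] 0.05150141196591631
jig [545.647  50.606   1.202  18.359] 0.015565749926555333
roller ('top',) [521.68  -12.528   1.209] board [-66.14   1.05] dyaw deg 0.44 0.0706852101516119
roller ('side',) [521.372 -18.697   1.183] board [-72.    -0.89] dyaw deg -1.06 0.06494951624616395
roller ('top', 'side') [521.3   -14.744   1.21 ] board [-68.34   0.6 ] dyaw deg 0.47 0.2126995551511192
line 235 [29.7759443  -4.66607376] [8.31289697e-04 2.97798232e+01]
b [1.32157715 1.58652694] 178 [0.00285563 1.31704661]
a [-42.29986364 -42.304774  ] [-34.45063264  45.57976989] 160
```

>>> jog_arm:
  translation:
    - [20, 0, -19]
    - [52, 0, -50]
    - [84, 0, -81]
    - [117, 0, -112]
    - [149, 0, -142]
  delta_rot:
    - [0, 0, 0]
    - [0, 0, 0]
    - [0, 0, 0]
    - [0, 0, 0]
    - [0, 0, 0]
  grip: [0.2, 0.2, 0.2, 0.2, 0.2]

```text
clock: 1.8
eef_pos: [339.3, 405.2, 250.6]
eef_rot: [-0.692, 0.143, -0.144, 0.693]
contact_force: [1.0, -0.4, -0.1]
width: 51.4
```

>>> jog_arm:
  translation:
    - [32, 0, -31]
    - [64, 0, -62]
    - [97, 0, -93]
    - [129, 0, -123]
    - [161, 0, -154]
  delta_rot:
    - [0, 0, 0]
    - [0, 0, 0]
    - [0, 0, 0]
    - [0, 0, 0]
    - [0, 0, 0]
  grip: [0.2, 0.2, 0.2, 0.2, 0.2]

```text
clock: 2.3
eef_pos: [425.9, 200.1, 250.7]
eef_rot: [-0.692, 0.143, -0.144, 0.693]
contact_force: [0.5, 1.1, -0.8]
width: 51.7
```

>>> jog_arm:
  translation:
    - [32, 0, -31]
    - [64, 0, -62]
    - [97, 0, -93]
    - [129, 0, -123]
    - [161, 0, -154]
  delta_rot:
    - [0, 0, 0]
    - [0, 0, 0]
    - [0, 0, 0]
    - [0, 0, 0]
    - [0, 0, 0]
  grip: [0.2, 0.2, 0.2, 0.2, 0.2]

```text
clock: 2.8
eef_pos: [512.4, -5.2, 250.7]
eef_rot: [-0.692, 0.143, -0.144, 0.693]
contact_force: [-0.5, -0.6, -0.5]
width: 51.3
```

>>> jog_arm:
  translation:
    - [13, 10, -12]
    - [13, 20, -12]
    - [13, 30, -12]
    - [13, 40, -12]
    - [13, 50, -12]
  delta_rot:
    - [0, 8, 0]
    - [0, 16, 0]
    - [0, 24, 0]
    - [0, 32, 0]
    - [0, 40, 0]
  grip: [0.2, 0.2, 0.2, 0.2, 0.2]

```text
clock: 3.3
eef_pos: [519.0, -19.9, 200.1]
eef_rot: [-0.6, 0.373, -0.374, 0.601]
contact_force: [0.1, 0.4, -0.2]
width: 51.2
```

>>> jog_arm:
  translation:
    - [0, 10, 0]
    - [0, 20, 0]
    - [0, 30, 0]
    - [0, 40, 0]
    - [0, 50, 0]
  delta_rot:
    - [0, 8, 0]
    - [0, 16, 0]
    - [0, 24, 0]
    - [0, 32, 0]
    - [0, 40, 0]
  grip: [0.2, 0.2, 0.2, 0.2, 0.2]

```text
clock: 3.8
eef_pos: [519.2, -19.7, 150.1]
eef_rot: [0.436, -0.556, 0.556, -0.437]
contact_force: [0.1, 0.3, -0.1]
width: 51.4
```

>>> jog_arm:
  translation:
    - [0, 0, 0]
    - [0, 0, 0]
    - [0, 0, 0]
    - [0, 0, 0]
    - [0, 0, 0]
  delta_rot:
    - [0, 7.7, 0]
    - [0, 7.7, 0]
    - [0, 7.7, 0]
    - [0, 7.7, 0]
    - [0, 7.7, 0]
  grip: [0.2, 0.2, 0.2, 0.2, 0.2]

```text
clock: 4.3
eef_pos: [519.0, -20.0, 150.6]
eef_rot: [0.4, -0.583, 0.583, -0.4]
contact_force: [0.3, 0.3, -0.6]
width: 50.7
```

>>> jog_arm:
  translation:
    - [0, 15, 0]
    - [0, 30, 0]
    - [0, 45, 0]
    - [0, 52, 0]
    - [0, 52, 0]
  delta_rot:
    - [0, 0, 0]
    - [0, 0, 0]
    - [0, 0, 0]
    - [0, 0, 0]
    - [0, 0, 0]
  grip: [0.2, 0.2, 0.2, 0.2, 0.2]

```text
clock: 4.8
eef_pos: [518.3, -19.9, 97.7]
eef_rot: [-0.4, 0.584, -0.583, 0.399]
contact_force: [0.0, -0.2, 0.5]
width: 51.4
```

Run:
```python
from h import *
s=r.observe(); M=R.from_quat(s["eef_rot"]).as_matrix(); print(s["eef_pos"].round(1),M.round(3).tolist())
b=rot(-1.202)@(s["eef_pos"][:2]-[545.65,50.6]); print("tool in board",b)
im=r.capture("side"); p=proj("side",[s["eef_pos"],s["eef_pos"]+19*M[:,1]]); print(p)
u,v=p[0].astype(int)
a=im[v-50:v+90,u-90:u+90,::-1]
im2=r.capture("top"); a2=im2[210:350,240:420,::-1]
cv2.imwrite("pics/c1.png",cv2.resize(np.hstack([a,a2]),None,fx=2.2,fy=2.2*1.5,interpolation=cv2.INTER_CUBIC) if 0 else cv2.resize(np.vstack([a,a2]),(771,1200))[:,:] if 0 else cv2.resize(np.hstack([a,a2]),(800,311),interpolation=cv2.INTER_CUBIC))
```

```text
[518.3 -19.9  97.7] [[-0.36, -0.002, 0.933], [-0.933, 0.0, -0.36], [0.0, -1.0, -0.002]]
tool in board [-7.56296458e+01  4.44087919e-02]
[[293.63039524 251.53183638]
 [293.73348128 259.75345978]]
```

View pics/c1.png

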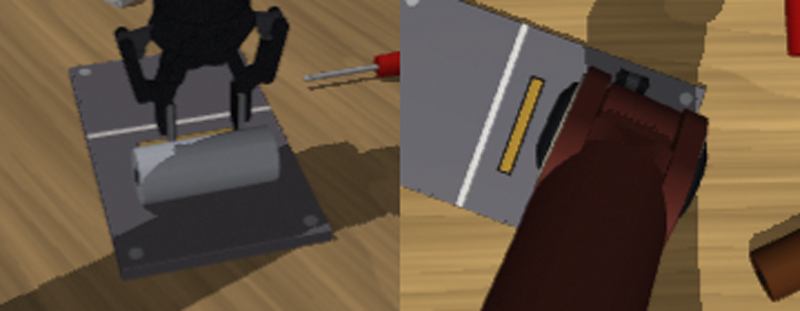

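>>> jog_arm:
  translation:
    - [0, 2, 0]
    - [0, 4, 0]
    - [0, 5, 0]
    - [0, 5, 0]
    - [0, 5, 0]
  delta_rot:
    - [0, 0, 0]
    - [0, 0, 0]
    - [0, 0, 0]
    - [0, 0, 0]
    - [0, 0, 0]
  grip: [0.2, 0.2, 0.2, 0.2, 0.2]

```text
clock: 5.4
eef_pos: [518.9, -19.9, 93.4]
eef_rot: [0.4, -0.583, 0.583, -0.4]
contact_force: [-0.4, 0.5, 0.2]
width: 51.4
```

>>> jog_arm:
  translation:
    - [0, 0.5, 0]
    - [0, 1, 0]
    - [0, 1.5, 0]
    - [0, 2, 0]
    - [0, 2, 0]
  delta_rot:
    - [0, 0, 0]
    - [0, 0, 0]
    - [0, 0, 0]
    - [0, 0, 0]
    - [0, 0, 0]
  grip: [0.2, 0.2, 0.2, 0.2, 0.2]

```text
clock: 5.9
eef_pos: [518.8, -19.9, 91.2]
eef_rot: [-0.4, 0.583, -0.583, 0.4]
contact_force: [-0.7, 0.3, -0.5]
width: 51.4
```

>>> jog_arm:
  translation:
    - [0, 0.5, 0]
    - [0, 1, 0]
    - [0, 1.5, 0]
    - [0, 2, 0]
    - [0, 2, 0]
  delta_rot:
    - [0, 0, 0]
    - [0, 0, 0]
    - [0, 0, 0]
    - [0, 0, 0]
    - [0, 0, 0]
  grip: [0.2, 0.2, 0.2, 0.2, 0.2]

```text
clock: 6.4
eef_pos: [518.8, -19.9, 89.3]
eef_rot: [-0.4, 0.583, -0.583, 0.4]
contact_force: [0.2, -0.4, -0.5]
width: 51.5
```

>>> jog_arm:
  translation:
    - [0, 0.4, 0]
    - [0, 0.8, 0]
    - [0, 1.2, 0]
    - [0, 1.5, 0]
    - [0, 1.5, 0]
  delta_rot:
    - [0, 0, 0]
    - [0, 0, 0]
    - [0, 0, 0]
    - [0, 0, 0]
    - [0, 0, 0]
  grip: [0.2, 0.2, 0.2, 0.2, 0.2]

```text
clock: 6.9
eef_pos: [518.8, -19.9, 87.8]
eef_rot: [-0.4, 0.583, -0.583, 0.4]
contact_force: [-0.4, 0.5, -0.1]
width: 51.3
```

>>> jog_arm:
  translation:
    - [0, 0.4, 0]
    - [0, 0.8, 0]
    - [0, 1.2, 0]
    - [0, 1.5, 0]
    - [0, 1.5, 0]
  delta_rot:
    - [0, 0, 0]
    - [0, 0, 0]
    - [0, 0, 0]
    - [0, 0, 0]
    - [0, 0, 0]
  grip: [0.2, 0.2, 0.2, 0.2, 0.2]

```text
clock: 7.4
eef_pos: [518.8, -19.9, 86.2]
eef_rot: [-0.4, 0.583, -0.583, 0.4]
contact_force: [0.5, -0.5, 0.3]
width: 51.4
```

>>> jog_arm:
  translation:
    - [0, 0.4, 0]
    - [0, 0.8, 0]
    - [0, 1.2, 0]
    - [0, 1.5, 0]
    - [0, 1.5, 0]
  delta_rot:
    - [0, 0, 0]
    - [0, 0, 0]
    - [0, 0, 0]
    - [0, 0, 0]
    - [0, 0, 0]
  grip: [0.2, 0.2, 0.2, 0.2, 0.2]

```text
clock: 7.9
eef_pos: [518.8, -19.9, 84.8]
eef_rot: [-0.4, 0.583, -0.583, 0.4]
contact_force: [-0.2, 0.3, -0.3]
width: 50.8
```

>>> jog_arm:
  translation:
    - [0, 0.4, 0]
    - [0, 0.8, 0]
    - [0, 1.2, 0]
    - [0, 1.5, 0]
    - [0, 1.5, 0]
  delta_rot:
    - [0, 0, 0]
    - [0, 0, 0]
    - [0, 0, 0]
    - [0, 0, 0]
    - [0, 0, 0]
  grip: [0.2, 0.2, 0.2, 0.2, 0.2]

```text
clock: 8.4
eef_pos: [518.8, -19.9, 83.3]
eef_rot: [-0.4, 0.583, -0.583, 0.4]
contact_force: [-0.0, 0.1, -0.1]
width: 51.0
```

>>> jog_arm:
  translation:
    - [0, 0.4, 0]
    - [0, 0.8, 0]
    - [0, 1.2, 0]
    - [0, 1.5, 0]
    - [0, 1.5, 0]
  delta_rot:
    - [0, 0, 0]
    - [0, 0, 0]
    - [0, 0, 0]
    - [0, 0, 0]
    - [0, 0, 0]
  grip: [0.2, 0.2, 0.2, 0.2, 0.2]

```text
clock: 8.9
eef_pos: [518.8, -19.9, 81.8]
eef_rot: [-0.4, 0.583, -0.583, 0.4]
contact_force: [-1.1, 0.6, -0.8]
width: 51.6
```

>>> jog_arm:
  translation:
    - [0, 0.4, 0]
    - [0, 0.8, 0]
    - [0, 1.2, 0]
    - [0, 1.5, 0]
    - [0, 1.5, 0]
  delta_rot:
    - [0, 0, 0]
    - [0, 0, 0]
    - [0, 0, 0]
    - [0, 0, 0]
    - [0, 0, 0]
  grip: [0.2, 0.2, 0.2, 0.2, 0.2]

```text
clock: 9.4
eef_pos: [518.8, -19.9, 80.2]
eef_rot: [-0.4, 0.583, -0.583, 0.4]
contact_force: [0.6, -0.3, 0.6]
width: 51.5
```

>>> jog_arm:
  translation:
    - [0, 0.4, 0]
    - [0, 0.8, 0]
    - [0, 1.2, 0]
    - [0, 1.5, 0]
    - [0, 1.5, 0]
  delta_rot:
    - [0, 0, 0]
    - [0, 0, 0]
    - [0, 0, 0]
    - [0, 0, 0]
    - [0, 0, 0]
  grip: [0.2, 0.2, 0.2, 0.2, 0.2]

```text
clock: 9.9
eef_pos: [518.8, -19.9, 79.0]
eef_rot: [-0.4, 0.583, -0.583, 0.4]
contact_force: [0.4, 0.6, 2.4]
width: 50.9
```

>>> jog_arm:
  translation:
    - [0, 0.3, 0]
    - [0, 0.6, 0]
    - [0, 0.6, 0]
    - [0, 0.6, 0]
    - [0, 0.6, 0]
  delta_rot:
    - [0, 0, 0]
    - [0, 0, 0]
    - [0, 0, 0]
    - [0, 0, 0]
    - [0, 0, 0]
  grip: [0.2, 0.2, 0.2, 0.2, 0.2]

```text
clock: 10.4
eef_pos: [518.9, -19.9, 78.9]
eef_rot: [-0.4, 0.583, -0.583, 0.4]
contact_force: [-1.4, 0.7, 6.1]
width: 51.3
```

>>> jog_arm:
  translation:
    - [0, 0.7, 0]
    - [0, 1.4, 0]
    - [-1, 1.4, 0]
    - [-4, 1.4, 0]
    - [-8, 1.4, 0]
  delta_rot:
    - [0, 0, 0]
    - [0, 0, 0]
    - [0, 0, 0]
    - [0, 0, 0]
    - [0, 0, 0]
  grip: [0.2, 0.2, 0.2, 0.2, 0.2]

```text
clock: 10.9
eef_pos: [521.7, -12.4, 78.7]
eef_rot: [-0.399, 0.584, -0.583, 0.4]
contact_force: [-3.8, 0.9, 16.0]
width: 51.3
```

>>> jog_arm:
  translation:
    - [-5, 0, 0]
    - [-10, 0, 0]
    - [-15, 0, 0]
    - [-20, 0, 0]
    - [-22, 0, 0]
  delta_rot:
    - [0, 0, 0]
    - [0, 0, 0]
    - [0, 0, 0]
    - [0, 0, 0]
    - [0, 0, 0]
  grip: [0.2, 0.2, 0.2, 0.2, 0.2]

```text
clock: 11.4
eef_pos: [529.2, 7.1, 78.7]
eef_rot: [0.4, -0.583, 0.583, -0.4]
contact_force: [-4.2, -1.9, 16.5]
width: 51.3
```

```bash
cat > mr.py <<'E'
from h import *
import sys
J=np.array([545.65,50.6,1.202]); h=17.5
def roller(cams=("top","side"),guess=None):
    for c in cams:
        r.capture(c)
        P=proj(c,[[*guess,h+25]])[0]
        m=pick("roller",c,P,35)
        if m is None: print(c,"none"); continue
        p,e=fit(lambda p:cyl(p[0],p[1],p[2],h+25),{c:hull(m)},[*guess,J[2]],[4,4,.04])
        print(c,"roller board",(rot(-J[2])@(p[:2]-J[:2])).round(2),"dyaw",np.degrees(p[2]-J[2]).round(2),"err",round(e,3),"rect",m.sum())
s=r.observe(); b=rot(-J[2])@(s["eef_pos"][:2]-J[:2])
print("tool",b.round(1),s["eef_pos"].round(1),"F",s["contact_force"].round(1),"clock",s["clock"])
x=float(sys.argv[1]); roller(sys.argv[2].split(","),J[:2]+rot(J[2])@[x,0])
if len(sys.argv)>3:
    im=r.capture("side"); u,v=proj("side",[[*(J[:2]+rot(J[2])@[-20,0]),40]])[0].astype(int)
    cv2.imwrite("pics/"+sys.argv[3],cv2.resize(im[v-75:v+75,u-100:u+100,::-1],(800,600),interpolation=cv2.INTER_CUBIC))
E
python3 mr.py -55 side,top c2.png
```

```text
tool [-46.5  -0.3] [529.2   7.1  78.7] F [-4.2 -1.9 16.5] clock 11.4
side roller board [-61.    -1.41] dyaw 0.99 err 0.048 rect 1589
top none
```

View pics/c2.png

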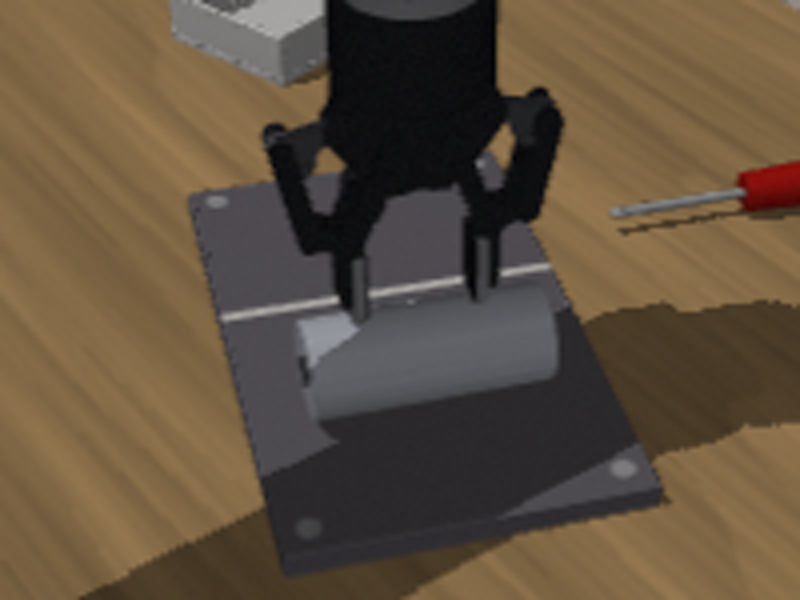

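>>> jog_arm:
  translation:
    - [0, -3, 0]
    - [0, -6, 0]
    - [7, -6, 0]
    - [14, -6, 0]
    - [15, -3.5, 0]
  delta_rot:
    - [0, 0, 0]
    - [0, 0, 0]
    - [0, 0, 0]
    - [0, 0, 0]
    - [0, 0, 0]
  grip: [0.2, 0.2, 0.2, 0.2, 0.2]

```text
clock: 12.15
eef_pos: [523.8, -7.7, 80.2]
eef_rot: [0.4, -0.583, 0.584, -0.399]
contact_force: [-0.1, -0.5, 0.5]
width: 50.7
```

>>> jog_arm:
  translation:
    - [0, 0.7, 0]
    - [0, 1.4, 0]
    - [0, 2.1, 0]
    - [0, 2.8, 0]
    - [0, 3.5, 0]
  delta_rot:
    - [0, 0, 0]
    - [0, 0, 0]
    - [0, 0, 0]
    - [0, 0, 0]
    - [0, 0, 0]
  grip: [0.2, 0.2, 0.2, 0.2, 0.2]

```text
clock: 12.65
eef_pos: [524.3, -5.3, 78.7]
eef_rot: [-0.399, 0.584, -0.583, 0.4]
contact_force: [-5.5, 1.9, 20.9]
width: 50.9
```

```bash
python3 mr.py -55 side
```

```text
tool [-59.9  -0.3] [524.3  -5.3  78.7] F [-5.5  1.9 20.9] clock 12.65
side roller board [-67.39  -2.83] dyaw 0.55 err 0.058 rect 1525
```

>>> jog_arm:
  translation:
    - [0, -4, 0]
    - [0, -20, 0]
    - [-40, -40, 0]
    - [-80, -60, 0]
    - [-120, -60, 0]
  delta_rot:
    - [0, 0, 0]
    - [0, 0, 0]
    - [0, 0, 0]
    - [0, 0, 0]
    - [0, 0, 0]
  grip: [0.2, 0.2, 0.2, 0.2, 0.2]

```text
clock: 13.25
eef_pos: [569.8, 107.4, 139.5]
eef_rot: [0.398, -0.582, 0.584, -0.402]
contact_force: [1.5, -0.3, -0.0]
width: 51.0
```

>>> jog_arm:
  translation:
    - [-40, 0, 0]
    - [-60, 0, 0]
    - [-60, 0, 0]
    - [-60, 0, 0]
    - [-60, 0, 0]
  delta_rot:
    - [0, 0, 0]
    - [0, 0, 0]
    - [0, 0, 0]
    - [0, 0, 0]
    - [0, 0, 0]
  grip: [0.2, 0.2, 0.2, 0.2, 0.2]

```text
clock: 13.75
eef_pos: [588.7, 159.6, 136.7]
eef_rot: [0.4, -0.583, 0.584, -0.398]
contact_force: [0.7, -0.9, 0.4]
width: 51.2
```

```bash
python3 mr.py -58 side,top
python3 - <<'E'
from h import *
im=r.capture("top"); cv2.imwrite("pics/c3.png",cv2.resize(im[190:340,200:400,::-1],(800,600),interpolation=cv2.INTER_CUBIC))
E
```

```text
tool [117.2  -0.9] [588.7 159.6 136.7] F [ 0.7 -0.9  0.4] clock 13.75
side roller board [-66.66  -2.85] dyaw 1.5 err 0.054 rect 1640
top roller board [-60.39   0.3 ] dyaw 0.67 err 0.046 rect 1542
```

View pics/c3.png

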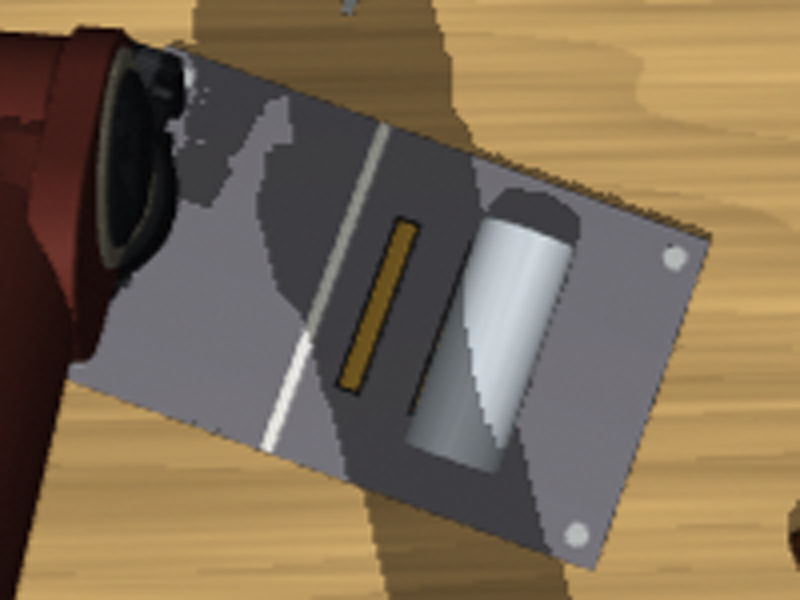

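>>> jog_arm:
  translation:
    - [45, 0, 0]
    - [90, 0, 0]
    - [135, 10, 0]
    - [170, 30, 0]
    - [187, 48, 0]
  delta_rot:
    - [0, 0, 0]
    - [0, 0, 0]
    - [0, 0, 0]
    - [0, 0, 0]
    - [0, 0, 0]
  grip: [0.2, 0.2, 0.2, 0.2, 0.2]

```text
clock: 14.5
eef_pos: [520.3, -17.1, 89.1]
eef_rot: [0.398, -0.584, 0.585, -0.398]
contact_force: [0.1, 0.1, -1.2]
width: 51.1
```

>>> jog_arm:
  translation:
    - [2.5, 4, 0]
    - [2.5, 8, 0]
    - [2.5, 8.5, 0]
    - [2.5, 8.5, 0]
    - [2.5, 8.5, 0]
  delta_rot:
    - [0, 0, 0]
    - [0, 0, 0]
    - [0, 0, 0]
    - [0, 0, 0]
    - [0, 0, 0]
  grip: [0.2, 0.2, 0.2, 0.2, 0.2]

```text
clock: 15.0
eef_pos: [521.6, -13.5, 80.8]
eef_rot: [0.4, -0.583, 0.583, -0.401]
contact_force: [-0.2, 0.1, 0.0]
width: 51.4
```

>>> jog_arm:
  translation:
    - [0, 0.8, 0]
    - [0, 1.6, 0]
    - [0, 2.4, 0]
    - [0, 3.1, 0]
    - [0, 3.1, 0]
  delta_rot:
    - [0, 0, 0]
    - [0, 0, 0]
    - [0, 0, 0]
    - [0, 0, 0]
    - [0, 0, 0]
  grip: [0.2, 0.2, 0.2, 0.2, 0.2]

```text
clock: 15.5
eef_pos: [521.0, -14.8, 78.6]
eef_rot: [-0.399, 0.583, -0.583, 0.4]
contact_force: [-2.0, -0.0, 10.0]
width: 51.4
```

```bash
python3 mr.py -60 side
```

```text
tool [-69.9  -0.6] [521.  -14.8  78.6] F [-2. -0. 10.] clock 15.5
side roller board [-68.47  -2.98] dyaw -0.6 err 0.07 rect 1408
```

>>> jog_arm:
  translation:
    - [0, 0.8, 0]
    - [-3, 0.8, 0]
    - [-6, 0.7, 0]
    - [-10, 0.6, 0]
    - [-14, 0.5, 0]
  delta_rot:
    - [0, 0, 0]
    - [0, 0, 0]
    - [0, 0, 0]
    - [0, 0, 0]
    - [0, 0, 0]
  grip: [0.2, 0.2, 0.2, 0.2, 0.2]

```text
clock: 16.1
eef_pos: [525.8, -2.0, 78.8]
eef_rot: [-0.4, 0.583, -0.583, 0.4]
contact_force: [-4.8, -2.0, 15.8]
width: 50.9
```

>>> jog_arm:
  translation:
    - [-4, 0.1, 0]
    - [-8, 0.2, 0]
    - [-12, 0.2, 0]
    - [-14, 0.2, 0]
    - [-14, 0.2, 0]
  delta_rot:
    - [0, 0, 0]
    - [0, 0, 0]
    - [0, 0, 0]
    - [0, 0, 0]
    - [0, 0, 0]
  grip: [0.2, 0.2, 0.2, 0.2, 0.2]

```text
clock: 16.6
eef_pos: [531.0, 11.7, 78.8]
eef_rot: [-0.399, 0.583, -0.583, 0.401]
contact_force: [-4.2, 1.1, 16.3]
width: 51.2
```

```bash
python3 mr.py -50 side
```

```text
tool [-41.6  -0.4] [531.   11.7  78.8] F [-4.2  1.1 16.3] clock 16.6
side roller board [-53.07  -3.84] dyaw 0.92 err 0.085 rect 1453
```

>>> jog_arm:
  translation:
    - [-3, 0, 0]
    - [-6, 0, 0]
    - [-9, 0, 0]
    - [-10, 0, 0]
    - [-10, 0, 0]
  delta_rot:
    - [0, 0, 0]
    - [0, 0, 0]
    - [0, 0, 0]
    - [0, 0, 0]
    - [0, 0, 0]
  grip: [0.2, 0.2, 0.2, 0.2, 0.2]

```text
clock: 17.2
eef_pos: [534.9, 22.0, 78.5]
eef_rot: [-0.399, 0.584, -0.582, 0.401]
contact_force: [-2.0, 2.0, 14.0]
width: 51.1
```

```bash
python3 mr.py -42 side
```

```text
tool [-30.6  -0.3] [534.9  22.   78.5] F [-2.  2. 14.] clock 17.2
side roller board [-48.55  -1.6 ] dyaw -0.32 err 0.054 rect 1535
```

>>> jog_arm:
  translation:
    - [0, -2, 0]
    - [0, -6, 0]
    - [7, -7, 0]
    - [14, -7, 0]
    - [19, -6, 0]
  delta_rot:
    - [0, 0, 0]
    - [0, 0, 0]
    - [0, 0, 0]
    - [0, 0, 0]
    - [0, 0, 0]
  grip: [0.2, 0.2, 0.2, 0.2, 0.2]

```text
clock: 17.8
eef_pos: [527.2, 1.5, 82.4]
eef_rot: [0.4, -0.583, 0.584, -0.399]
contact_force: [0.1, 0.0, 0.1]
width: 51.5
```

>>> jog_arm:
  translation:
    - [0, 1, 0]
    - [0, 2, 0]
    - [0, 3.3, 0]
    - [0, 4.6, 0]
    - [0, 5.5, 0]
  delta_rot:
    - [0, 0, 0]
    - [0, 0, 0]
    - [0, 0, 0]
    - [0, 0, 0]
    - [0, 0, 0]
  grip: [0.2, 0.2, 0.2, 0.2, 0.2]

```text
clock: 18.3
eef_pos: [527.8, 3.2, 78.5]
eef_rot: [-0.4, 0.583, -0.583, 0.4]
contact_force: [-4.3, 0.2, 17.1]
width: 51.0
```

```bash
python3 mr.py -42 side
```

```text
tool [-50.6  -0.5] [527.8   3.2  78.5] F [-4.3  0.2 17.1] clock 18.3
side roller board [-49.85  -1.05] dyaw 1.18 err 0.073 rect 1528
```

>>> jog_arm:
  translation:
    - [-2, 0.1, 0]
    - [-5, 0.1, 0]
    - [-8, 0.1, 0]
    - [-11, 0.1, 0]
    - [-13, 0.1, 0]
  delta_rot:
    - [0, 0, 0]
    - [0, 0, 0]
    - [0, 0, 0]
    - [0, 0, 0]
    - [0, 0, 0]
  grip: [0.2, 0.2, 0.2, 0.2, 0.2]

```text
clock: 18.9
eef_pos: [532.7, 16.1, 78.8]
eef_rot: [-0.399, 0.583, -0.583, 0.401]
contact_force: [-3.0, 1.0, 14.8]
width: 51.4
```

>>> jog_arm:
  translation:
    - [-3, 0.3, 0]
    - [-7, 0.3, 0]
    - [-11, 0.3, 0]
    - [-15, 0.3, 0]
    - [-18, 0.4, 0]
  delta_rot:
    - [0, 0, 0]
    - [0, 0, 0]
    - [0, 0, 0]
    - [0, 0, 0]
    - [0, 0, 0]
  grip: [0.2, 0.2, 0.2, 0.2, 0.2]

```text
clock: 19.4
eef_pos: [539.0, 33.0, 78.7]
eef_rot: [-0.399, 0.584, -0.582, 0.401]
contact_force: [-4.6, 1.0, 16.8]
width: 51.1
```

```bash
python3 mr.py -28 side
```

```text
tool [-18.8  -0.2] [539.   33.   78.7] F [-4.6  1.  16.8] clock 19.4
side roller board [-34.17  -1.33] dyaw -1.16 err 0.057 rect 1500
```

>>> jog_arm:
  translation:
    - [0, 0, 0]
    - [0, -4, 0]
    - [0, -20, 0]
    - [-40, -40, 0]
    - [-80, -60, 0]
  delta_rot:
    - [0, 0, 0]
    - [0, 0, 0]
    - [0, 0, 0]
    - [0, 0, 0]
    - [0, 0, 0]
  grip: [0.2, 0.2, 0.2, 0.2, 0.2]

```text
clock: 20.0
eef_pos: [567.8, 106.0, 137.1]
eef_rot: [0.399, -0.584, 0.584, -0.398]
contact_force: [1.4, 0.4, 0.2]
width: 51.2
```

>>> jog_arm:
  translation:
    - [-30, 0, 0]
    - [-60, 0, 0]
    - [-60, 0, 0]
    - [-60, 0, 0]
    - [-60, 0, 0]
  delta_rot:
    - [0, 0, 0]
    - [0, 0, 0]
    - [0, 0, 0]
    - [0, 0, 0]
    - [0, 0, 0]
  grip: [0.2, 0.2, 0.2, 0.2, 0.2]

```text
clock: 20.5
eef_pos: [588.9, 160.8, 136.2]
eef_rot: [0.4, -0.583, 0.584, -0.399]
contact_force: [-0.6, -0.5, -0.0]
width: 51.4
```

```bash
python3 mr.py -28 side,top c4.png;  python3 mr.py -28 top
```

```text
tool [118.4  -0.6] [588.9 160.8 136.2] F [-0.6 -0.5 -0. ] clock 20.5
side roller board [-32.32  -3.15] dyaw 0.64 err 0.064 rect 1485
top roller board [-25.36  -0.62] dyaw 0.29 err 0.06 rect 1562
tool [119.1  -0.7] [589.2 161.4 136.6] F [ 0.6  0.4 -0.5] clock 20.75
top roller board [-25.04  -0.58] dyaw 0.17 err 0.05 rect 1486
```

View pics/c4.png

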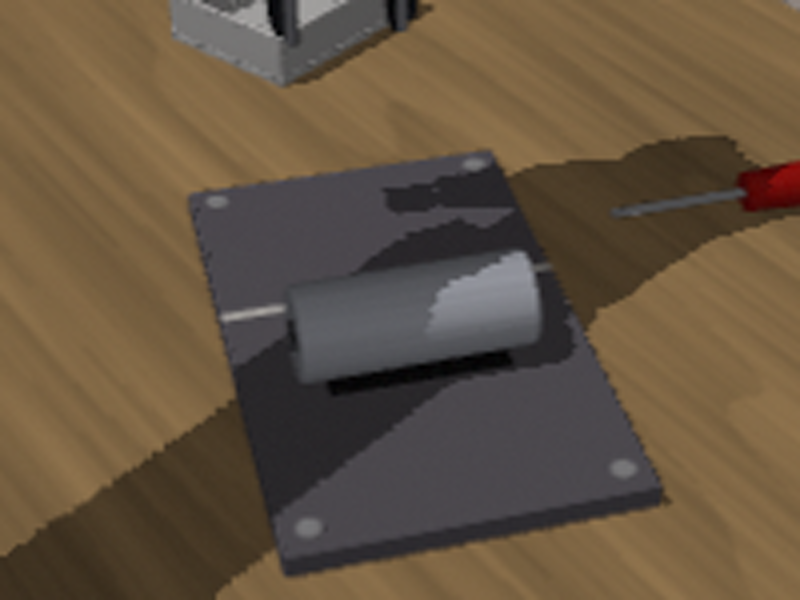

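>>> jog_arm:
  translation:
    - [40, 0, 0]
    - [80, 0, 0]
    - [115, 12, 0]
    - [140, 32, 0]
    - [152, 48, 0]
  delta_rot:
    - [0, 0, 0]
    - [0, 0, 0]
    - [0, 0, 0]
    - [0, 0, 0]
    - [0, 0, 0]
  grip: [0.2, 0.2, 0.2, 0.2, 0.2]

```text
clock: 21.35
eef_pos: [533.4, 17.3, 88.4]
eef_rot: [0.399, -0.584, 0.585, -0.398]
contact_force: [0.4, -0.1, 0.6]
width: 51.5
```

>>> jog_arm:
  translation:
    - [2.5, 4, 0]
    - [2.5, 8, 0]
    - [2.5, 8.5, 0]
    - [2.5, 8.5, 0]
    - [2.5, 8.5, 0]
  delta_rot:
    - [0, 0, 0]
    - [0, 0, 0]
    - [0, 0, 0]
    - [0, 0, 0]
    - [0, 0, 0]
  grip: [0.2, 0.2, 0.2, 0.2, 0.2]

```text
clock: 21.85
eef_pos: [534.3, 19.3, 80.5]
eef_rot: [0.4, -0.583, 0.583, -0.401]
contact_force: [-0.5, 0.8, 0.1]
width: 51.2
```

>>> jog_arm:
  translation:
    - [0, 0.8, 0]
    - [0, 1.6, 0]
    - [0, 2.4, 0]
    - [0, 3.1, 0]
    - [0, 3.1, 0]
  delta_rot:
    - [0, 0, 0]
    - [0, 0, 0]
    - [0, 0, 0]
    - [0, 0, 0]
    - [0, 0, 0]
  grip: [0.2, 0.2, 0.2, 0.2, 0.2]

```text
clock: 22.35
eef_pos: [533.9, 18.5, 78.6]
eef_rot: [-0.399, 0.583, -0.583, 0.4]
contact_force: [-2.4, 0.8, 12.6]
width: 51.5
```

>>> jog_arm:
  translation:
    - [0, 0.5, 0]
    - [-3, 0.5, 0]
    - [-6, 0.4, 0]
    - [-10, 0.3, 0]
    - [-14, 0.2, 0]
  delta_rot:
    - [0, 0, 0]
    - [0, 0, 0]
    - [0, 0, 0]
    - [0, 0, 0]
    - [0, 0, 0]
  grip: [0.2, 0.2, 0.2, 0.2, 0.2]

```text
clock: 22.85
eef_pos: [538.9, 31.9, 78.8]
eef_rot: [-0.399, 0.583, -0.583, 0.401]
contact_force: [-3.8, 0.2, 13.2]
width: 51.5
```

>>> jog_arm:
  translation:
    - [-3, 0.4, 0]
    - [-6, 0.5, 0]
    - [-10, 0.5, 0]
    - [-13, 0.5, 0]
    - [-14, 0.5, 0]
  delta_rot:
    - [0, 0, 0]
    - [0, 0, 0]
    - [0, 0, 0]
    - [0, 0, 0]
    - [0, 0, 0]
  grip: [0.2, 0.2, 0.2, 0.2, 0.2]

```text
clock: 23.35
eef_pos: [543.4, 43.4, 78.8]
eef_rot: [-0.4, 0.583, -0.583, 0.4]
contact_force: [-6.2, -0.1, 17.6]
width: 51.1
```

```bash
python3 mr.py -12 side
```

```text
tool [-7.6 -0.5] [543.4  43.4  78.8] F [-6.2 -0.1 17.6] clock 23.35
side none
```

>>> jog_arm:
  translation:
    - [-3, 0, 0]
    - [-6, 0, 0]
    - [-9, 0, 0]
    - [-11, 0, 0]
    - [-11, 0, 0]
  delta_rot:
    - [0, 0, 0]
    - [0, 0, 0]
    - [0, 0, 0]
    - [0, 0, 0]
    - [0, 0, 0]
  grip: [0.2, 0.2, 0.2, 0.2, 0.2]

```text
clock: 23.95
eef_pos: [548.2, 56.0, 78.4]
eef_rot: [-0.399, 0.584, -0.582, 0.401]
contact_force: [-3.6, 2.4, 14.4]
width: 51.3
```

```bash
python3 mr.py -8 side
```

```text
tool [ 6.  -0.4] [548.2  56.   78.4] F [-3.6  2.4 14.4] clock 23.95
side roller board [-13.16  -1.93] dyaw 0.65 err 0.075 rect 1480
```

>>> jog_arm:
  translation:
    - [0, -2, 0]
    - [0, -6, 0]
    - [7, -7, 0]
    - [14, -7, 0]
    - [20, -6, 0]
  delta_rot:
    - [0, 0, 0]
    - [0, 0, 0]
    - [0, 0, 0]
    - [0, 0, 0]
    - [0, 0, 0]
  grip: [0.2, 0.2, 0.2, 0.2, 0.2]

```text
clock: 24.55
eef_pos: [540.0, 34.8, 82.1]
eef_rot: [0.4, -0.583, 0.584, -0.399]
contact_force: [0.6, -0.8, -0.7]
width: 51.1
```

>>> jog_arm:
  translation:
    - [0, 1, 0]
    - [0, 2, 0]
    - [0, 3.3, 0]
    - [0, 4.6, 0]
    - [0, 5.2, 0]
  delta_rot:
    - [0, 0, 0]
    - [0, 0, 0]
    - [0, 0, 0]
    - [0, 0, 0]
    - [0, 0, 0]
  grip: [0.2, 0.2, 0.2, 0.2, 0.2]

```text
clock: 25.05
eef_pos: [540.8, 36.8, 78.7]
eef_rot: [-0.399, 0.584, -0.583, 0.401]
contact_force: [-3.2, 0.6, 17.3]
width: 51.2
```

```bash
python3 mr.py -8 side
```

```text
tool [-14.6  -0.4] [540.8  36.8  78.7] F [-3.2  0.6 17.3] clock 25.05
side roller board [-22.56  -2.35] dyaw 1.29 err 0.059 rect 1464
```

>>> jog_arm:
  translation:
    - [0, -2, 0]
    - [0, -6, 0]
    - [5, -6, 0]
    - [10, -6, 0]
    - [10, -5, 0]
  delta_rot:
    - [0, 0, 0]
    - [0, 0, 0]
    - [0, 0, 0]
    - [0, 0, 0]
    - [0, 0, 0]
  grip: [0.2, 0.2, 0.2, 0.2, 0.2]

```text
clock: 25.65
eef_pos: [536.4, 25.3, 81.9]
eef_rot: [0.4, -0.583, 0.584, -0.399]
contact_force: [-0.5, -0.4, -0.8]
width: 51.1
```

>>> jog_arm:
  translation:
    - [0, 1, 0]
    - [0, 2, 0]
    - [0, 3, 0]
    - [0, 4.2, 0]
    - [0, 5, 0]
  delta_rot:
    - [0, 0, 0]
    - [0, 0, 0]
    - [0, 0, 0]
    - [0, 0, 0]
    - [0, 0, 0]
  grip: [0.2, 0.2, 0.2, 0.2, 0.2]

```text
clock: 26.15
eef_pos: [536.9, 26.9, 78.2]
eef_rot: [-0.4, 0.583, -0.583, 0.4]
contact_force: [-3.5, 0.3, 14.2]
width: 51.1
```

```bash
python3 mr.py -14 side c5.png
```

```text
tool [-25.3  -0.4] [536.9  26.9  78.2] F [-3.5  0.3 14.2] clock 26.15
side roller board [-22.39  -2.35] dyaw -0.4 err 0.085 rect 1317
```

View pics/c5.png

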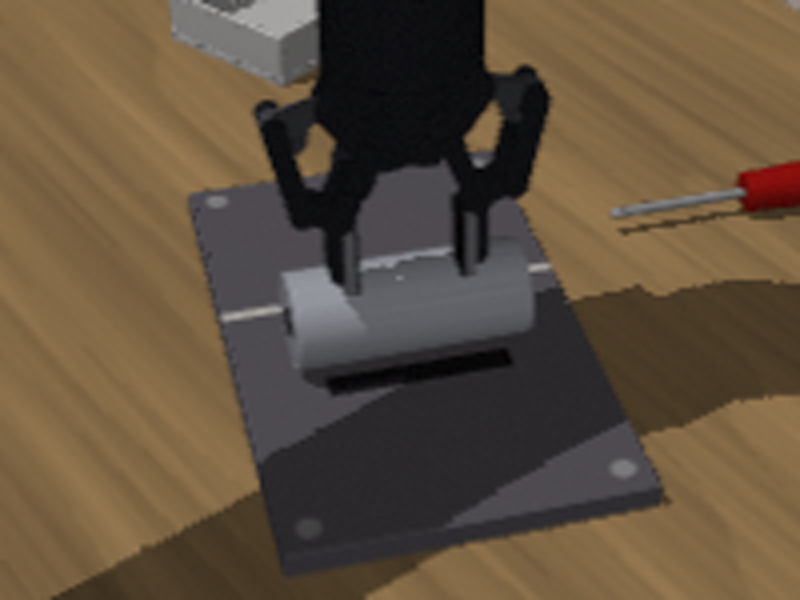

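Strip a now shows as an even black slot at (420,372), so it has gone down to board level. The fingertips sit on the roller's rear half.

>>> jog_arm:
  translation:
    - [-1, 0.4, 0]
    - [-4, 0.4, 0]
    - [-8, 0.3, 0]
    - [-12, 0.2, 0]
    - [-16, 0.2, 0]
  delta_rot:
    - [0, 0, 0]
    - [0, 0, 0]
    - [0, 0, 0]
    - [0, 0, 0]
    - [0, 0, 0]
  grip: [0.2, 0.2, 0.2, 0.2, 0.2]

```text
clock: 26.8
eef_pos: [542.7, 42.2, 78.8]
eef_rot: [-0.4, 0.584, -0.583, 0.4]
contact_force: [-3.7, -0.3, 15.5]
width: 51.2
```

>>> jog_arm:
  translation:
    - [-4, 0.3, 0]
    - [-8, 0.4, 0]
    - [-12, 0.4, 0]
    - [-16, 0.4, 0]
    - [-18, 0.4, 0]
  delta_rot:
    - [0, 0, 0]
    - [0, 0, 0]
    - [0, 0, 0]
    - [0, 0, 0]
    - [0, 0, 0]
  grip: [0.2, 0.2, 0.2, 0.2, 0.2]

```text
clock: 27.3
eef_pos: [549.3, 59.7, 78.8]
eef_rot: [-0.399, 0.584, -0.582, 0.401]
contact_force: [-4.1, 1.6, 16.6]
width: 50.9
```

```bash
python3 mr.py -1 side
```

```text
tool [ 9.8 -0.1] [549.3  59.7  78.8] F [-4.1  1.6 16.6] clock 27.3
side roller board [-4.29 -1.57] dyaw -0.3 err 0.054 rect 1437
```

>>> jog_arm:
  translation:
    - [0, -2, 0]
    - [0, -6, 0]
    - [6, -7, 0]
    - [12, -7, 0]
    - [16, -6, 0]
  delta_rot:
    - [0, 0, 0]
    - [0, 0, 0]
    - [0, 0, 0]
    - [0, 0, 0]
    - [0, 0, 0]
  grip: [0.2, 0.2, 0.2, 0.2, 0.2]

```text
clock: 27.9
eef_pos: [542.9, 42.2, 82.2]
eef_rot: [0.4, -0.583, 0.584, -0.399]
contact_force: [-0.3, 0.2, -0.4]
width: 51.3
```

>>> jog_arm:
  translation:
    - [0, 1, 0]
    - [0, 2, 0]
    - [0, 3.3, 0]
    - [0, 4.6, 0]
    - [0, 5.5, 0]
  delta_rot:
    - [0, 0, 0]
    - [0, 0, 0]
    - [0, 0, 0]
    - [0, 0, 0]
    - [0, 0, 0]
  grip: [0.2, 0.2, 0.2, 0.2, 0.2]

```text
clock: 28.4
eef_pos: [543.5, 43.7, 78.4]
eef_rot: [-0.4, 0.583, -0.583, 0.4]
contact_force: [-3.8, 0.8, 16.6]
width: 51.0
```

```bash
python3 mr.py 0 side
```

```text
tool [-7.2 -0.5] [543.5  43.7  78.4] F [-3.8  0.8 16.6] clock 28.4
side roller board [-5.43 -1.29] dyaw 0.97 err 0.071 rect 1404
```

>>> jog_arm:
  translation:
    - [-2, 0.2, 0]
    - [-4, 0.2, 0]
    - [-7, 0.2, 0]
    - [-10, 0.2, 0]
    - [-12, 0.2, 0]
  delta_rot:
    - [0, 0, 0]
    - [0, 0, 0]
    - [0, 0, 0]
    - [0, 0, 0]
    - [0, 0, 0]
  grip: [0.2, 0.2, 0.2, 0.2, 0.2]

```text
clock: 29.0
eef_pos: [548.0, 55.9, 78.8]
eef_rot: [-0.399, 0.584, -0.582, 0.401]
contact_force: [-3.8, 1.8, 15.4]
width: 51.2
```

>>> jog_arm:
  translation:
    - [-4, 0.1, 0]
    - [-8, 0.1, 0]
    - [-12, 0.1, 0]
    - [-16, 0.1, 0]
    - [-16, 0.1, 0]
  delta_rot:
    - [0, 0, 0]
    - [0, 0, 0]
    - [0, 0, 0]
    - [0, 0, 0]
    - [0, 0, 0]
  grip: [0.2, 0.2, 0.2, 0.2, 0.2]

```text
clock: 29.5
eef_pos: [553.9, 71.5, 78.8]
eef_rot: [-0.399, 0.584, -0.582, 0.401]
contact_force: [-4.0, 1.2, 15.2]
width: 51.1
```

```bash
python3 mr.py 13 side
```

```text
tool [22.5 -0.2] [553.9  71.5  78.8] F [-4.   1.2 15.2] clock 29.5
side none
```

>>> jog_arm:
  translation:
    - [0, 0, 0]
    - [0, -4, 0]
    - [0, -20, 0]
    - [-40, -40, 0]
    - [-80, -60, 0]
  delta_rot:
    - [0, 0, 0]
    - [0, 0, 0]
    - [0, 0, 0]
    - [0, 0, 0]
    - [0, 0, 0]
  grip: [0.2, 0.2, 0.2, 0.2, 0.2]

```text
clock: 30.1
eef_pos: [582.5, 143.7, 137.2]
eef_rot: [0.399, -0.584, 0.584, -0.398]
contact_force: [1.0, -0.6, -0.6]
width: 51.3
```

>>> jog_arm:
  translation:
    - [-40, 0, 0]
    - [-70, 0, 0]
    - [-70, 0, 0]
    - [-70, 0, 0]
    - [-70, 0, 0]
  delta_rot:
    - [0, 0, 0]
    - [0, 0, 0]
    - [0, 0, 0]
    - [0, 0, 0]
    - [0, 0, 0]
  grip: [0.2, 0.2, 0.2, 0.2, 0.2]

```text
clock: 30.6
eef_pos: [607.2, 207.6, 136.3]
eef_rot: [0.4, -0.583, 0.584, -0.399]
contact_force: [0.2, -0.4, 0.4]
width: 51.6
```

```bash
python3 mr.py 15 top;  python3 mr.py 15 side,top
python3 - <<'E'
from h import *
im=r.capture("top")[215:325,210:370,::-1]; s=r.capture("side")[220:330,220:380,::-1]
cv2.imwrite("pics/c6.png",cv2.resize(np.hstack([im,s]),(800,275),interpolation=cv2.INTER_CUBIC))
E
```

```text
tool [168.7  -0.8] [607.2 207.6 136.3] F [ 0.2 -0.4  0.4] clock 30.6
top roller board [17.3   0.27] dyaw 0.9 err 0.05 rect 1445
tool [168.6  -1. ] [607.4 207.5 136.6] F [-0.4  0.2  0.7] clock 30.7
side roller board [10.04 -1.67] dyaw 0.39 err 0.057 rect 1413
top roller board [17.17  0.15] dyaw 0.61 err 0.033 rect 1488
```

View pics/c6.png

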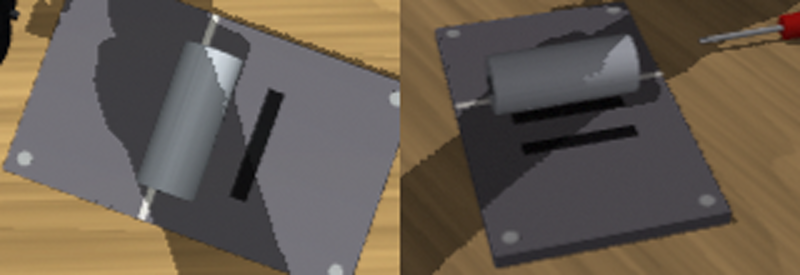

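>>> jog_arm:
  translation:
    - [45, 0, 0]
    - [90, 0, 0]
    - [125, 12, 0]
    - [148, 32, 0]
    - [158, 48, 0]
  delta_rot:
    - [0, 0, 0]
    - [0, 0, 0]
    - [0, 0, 0]
    - [0, 0, 0]
    - [0, 0, 0]
  grip: [0.2, 0.2, 0.2, 0.2, 0.2]

```text
clock: 31.5
eef_pos: [549.6, 58.6, 88.6]
eef_rot: [0.399, -0.584, 0.585, -0.398]
contact_force: [0.2, 0.5, 0.8]
width: 51.1
```

>>> jog_arm:
  translation:
    - [1, 4, 0]
    - [1, 8, 0]
    - [1, 8.5, 0]
    - [1, 8.5, 0]
    - [1, 8.5, 0]
  delta_rot:
    - [0, 0, 0]
    - [0, 0, 0]
    - [0, 0, 0]
    - [0, 0, 0]
    - [0, 0, 0]
  grip: [0.2, 0.2, 0.2, 0.2, 0.2]

```text
clock: 32.0
eef_pos: [550.8, 62.1, 80.6]
eef_rot: [0.4, -0.583, 0.583, -0.401]
contact_force: [-0.5, 0.2, 0.1]
width: 50.9
```

>>> jog_arm:
  translation:
    - [0, 0.8, 0]
    - [0, 1.6, 0]
    - [0, 2.4, 0]
    - [0, 3, 0]
    - [0, 3, 0]
  delta_rot:
    - [0, 0, 0]
    - [0, 0, 0]
    - [0, 0, 0]
    - [0, 0, 0]
    - [0, 0, 0]
  grip: [0.2, 0.2, 0.2, 0.2, 0.2]

```text
clock: 32.5
eef_pos: [550.6, 61.7, 78.8]
eef_rot: [-0.399, 0.583, -0.583, 0.401]
contact_force: [-2.7, 0.2, 10.5]
width: 50.9
```

```bash
python3 mr.py 16 side
```

```text
tool [12.1 -0.6] [550.6  61.7  78.8] F [-2.7  0.2 10.5] clock 32.5
side roller board [10.04 -2.49] dyaw 0.98 err 0.068 rect 1299
```

>>> jog_arm:
  translation:
    - [-2, 0, 0]
    - [-5, 0, 0]
    - [-9, 0, 0]
    - [-13, 0, 0]
    - [-16, 0, 0]
  delta_rot:
    - [0, 0, 0]
    - [0, 0, 0]
    - [0, 0, 0]
    - [0, 0, 0]
    - [0, 0, 0]
  grip: [0.2, 0.2, 0.2, 0.2, 0.2]

```text
clock: 33.1
eef_pos: [556.3, 77.0, 78.8]
eef_rot: [-0.399, 0.583, -0.583, 0.401]
contact_force: [-3.4, 0.9, 10.7]
width: 51.5
```

>>> jog_arm:
  translation:
    - [-2.5, 0, 0]
    - [-4.5, 0, 0]
    - [-6, 0, 0]
    - [-6.4, 0, 0]
    - [-6.4, 0, 0]
  delta_rot:
    - [0, 0, 0]
    - [0, 0, 0]
    - [0, 0, 0]
    - [0, 0, 0]
    - [0, 0, 0]
  grip: [0.2, 0.2, 0.2, 0.2, 0.2]

```text
clock: 33.6
eef_pos: [558.5, 82.9, 78.9]
eef_rot: [-0.399, 0.583, -0.583, 0.401]
contact_force: [-2.2, 1.3, 10.9]
width: 51.6
```

>>> jog_arm:
  translation:
    - [0, 0, 0]
    - [0, -0.7, 0]
    - [0, -1.5, 0]
    - [0, -3, 0]
    - [0, -6, 0]
  delta_rot:
    - [0, 0, 0]
    - [0, 0, 0]
    - [0, 0, 0]
    - [0, 0, 0]
    - [0, 0, 0]
  grip: [0.2, 0.2, 0.2, 0.2, 0.2]

```text
clock: 34.1
eef_pos: [558.0, 82.0, 82.8]
eef_rot: [-0.4, 0.583, -0.583, 0.4]
contact_force: [0.4, -0.6, 0.4]
width: 51.5
```

>>> jog_arm:
  translation:
    - [0, -20, 0]
    - [0, -40, 0]
    - [-40, -54, 0]
    - [-80, -54, 0]
    - [-120, -54, 0]
  delta_rot:
    - [0, 0, 0]
    - [0, 0, 0]
    - [0, 0, 0]
    - [0, 0, 0]
    - [0, 0, 0]
  grip: [0.2, 0.2, 0.2, 0.2, 0.2]

```text
clock: 34.6
eef_pos: [602.3, 195.3, 137.9]
eef_rot: [0.399, -0.583, 0.584, -0.4]
contact_force: [0.8, -0.0, 0.0]
width: 51.0
```

>>> jog_arm:
  translation:
    - [-40, 0, 0]
    - [-60, 0, 0]
    - [-60, 0, 0]
    - [-60, 0, 0]
    - [-60, 0, 0]
  delta_rot:
    - [0, 0, 0]
    - [0, 0, 0]
    - [0, 0, 0]
    - [0, 0, 0]
    - [0, 0, 0]
  grip: [0.2, 0.2, 0.2, 0.2, 0.2]

```text
clock: 35.1
eef_pos: [623.0, 247.4, 137.2]
eef_rot: [0.4, -0.583, 0.584, -0.398]
contact_force: [-0.4, -0.6, 0.1]
width: 51.3
```

```bash
python3 mr.py 28 top;  python3 mr.py 28 side,top
python3 - <<'E'
from h import *
im=r.capture("top")[210:330,210:370,::-1]
cv2.imwrite("pics/c7.png",cv2.resize(im,(800,600),interpolation=cv2.INTER_CUBIC))
E
```

```text
tool [211.4  -1.2] [623.  247.4 137.2] F [-0.4 -0.6  0.1] clock 35.1
top roller board [27.95  1.11] dyaw 0.67 err 0.043 rect 1523
tool [211.8  -1.2] [623.2 247.7 137.4] F [-0.6 -0.6 -0.1] clock 35.2
side roller board [21.3  -1.89] dyaw -0.33 err 0.06 rect 1374
top roller board [28.31  0.75] dyaw 0.46 err 0.036 rect 1501
```

View pics/c7.png

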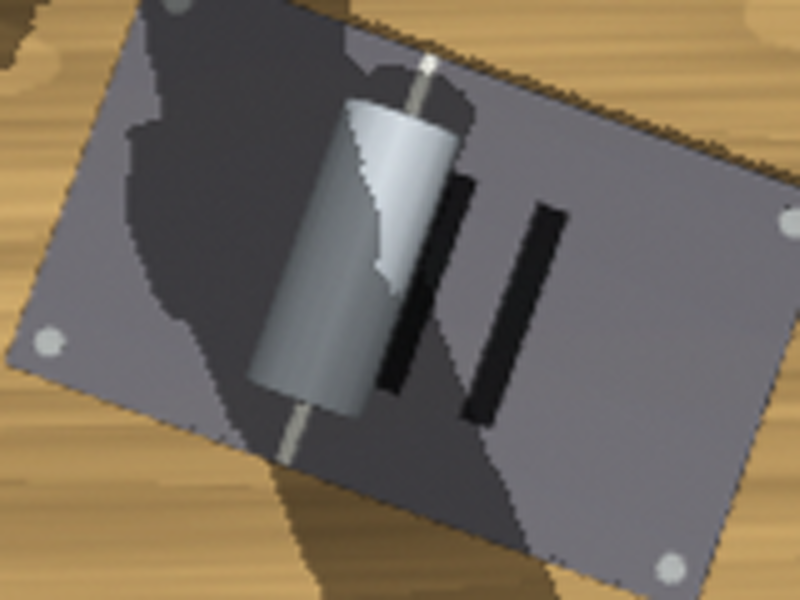

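The roller's axis sits over the tape: end centres at about (404,118) and (305,395), tape ends at (430,63) and (285,460). Both strips show as even black slots at (430,285) and (515,315). I'll check it's still, then hand in.

```bash
python3 mr.py 28 top; python3 -c "
from station import r
print(r.job_done(), r.observe()['clock'])"
```

```text
tool [213.5  -0.5] [623.1 249.6 137.3] F [-0.2 -0.7  0. ] clock 35.45
top roller board [27.86  1.07] dyaw -0.15 err 0.074 rect 1567
the job is handed in; nothing more can be done
the job is handed in; nothing more can be done
```

I rolled the aluminium roller along the board with the two fingertips bearing on its top, in several strokes. It went over strip a first, then strip b, then onto the tape, and I handed the job in at about 35.5 s with the gripper well clear.

**Position:** the last top-camera checks put the roller at 27.9–28.3 mm along the board, against 28.4 mm for the tape. It was within about 0.7° of square and still across repeated pictures. The side camera reads about 6–7 mm lower throughout, a steady bias, so I relied on the top camera.

**Strips:** both now show as even black slots with no brass visible, and the tool height over them matched the flat board to within about 0.3 mm. I take that as flush, but I could not measure their depth directly.

**Force:** it was mostly 10–17.6 N at the readings. It read 20.9 N once, on the second landing; I eased off straight away. I only saw the force at the end of each 0.5 s move, so brief peaks in between are not known.

**Slips:** the roller rolled back a few millimetres once at each strip's edge when I lifted off, so each needed another push.

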